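Sort the corrector gear after the compass swing

ROBOT

A 7-joint arm with a two-finger parallel gripper is mounted at the origin on the work surface. World frame = base frame: x ahead of the robot, y to its left, z up, the work surface at z = 0. Lengths are in m, angles in rad, forces in N, time in s.
With the tool pointing down it reaches from about 0.4 to 0.85 m from the base axis. Payload 10.4 kg.
Tool frame: the origin (TCP) lies at the very end of the fingers, on their centre line; the grasp point (between the pads) lies manip.hold_point_z behind it (manip.hold_point_z is the distance from the TCP to the grasp point, in m); z points along the fingers, y is the direction in which the jaws open and shut (so a half turn about z gives the same grasp; the last joint's range is limited). The gripper opens to 85 mm and grips with 20 to 120 N. Pads are 22 mm wide; open, the fingers measure 114 mm over their backs; the gripper's body (76 mm by 85 mm) begins 54 mm behind the grasp point. The pads swing forward as they close: fully open they stand 13 mm farther back than shut.
Start: joints at [1.19, 0.332, -0.065, 1.46, 0.022, 1.35, -0.088], TCP at [0.219, -0.585, 0.207] pointing down, gripper open.
Joint ranges: [-2.6, 2.6], [-0.5, 2.12], [-1.47, 1.34], [0.16, 2.42], [-1.27, 4.41], [0.06, 2.06], [-2.6, 2.6]. Speed limits (rad/s): [2.22, 2.22, 2.79, 2.79, 3.14, 3.14, 3.14].

INTERFACE

Orientations are given as a unit quaternion [x, y, z, w].
In Python, from workcell import manip gives the robot as it stands.
- The arm moves only by the tool jog_arm, never from a script. Its arguments are lists of equal length, an entry for each row: "translation": the shift along the world's x, y, z in mm, a list of three; "turn": the turn about the world's z in degrees. In form: {"translation": [[x, y, z], ...], "turn": [turn, ...]}. A call has 1 to 12 rows; each row is the pose to reach, as a shift and turn from the pose measured when the call began; what a row does not reach only later rows make up. A row lasts 1/12 s, in which the tool goes at most 41.7 mm and 7.16 degrees, less where a joint would pass 70% of its speed; a pose out of reach is approached as far as the arm can. A call with a gripper value outside its range is refused whole. "grip" is the finger opening in mm, from 0 to 85.4, set as the call begins (left out, the last holds). The fingers move at their own pace and stop on an object; "grip_force" is the grip in N (left out, the last holds). Time passes only in rows, so rows that repeat a pose let the fingers close. It gives the time, the measured TCP pose, the force and the opening at its end, in the units of the state.
- manip.get_obs(): the state, without advancing time (a new reading comes with each control period).
- manip.camera(name): name is "scene" or "top" or "wrist"; returns a dict with "frame" (420x560x3 uint8, red, green, blue), "mtx" (3x3 intrinsics, pixels), "pose" (4x4, takes a point from camera to world coordinates). Camera axes: x right, y down, z forward; pixel columns grow to the right and rows downward; lengths in m; the calibration is good to about 2 mm. A picture is of the moment at which its call begins. There is no depth.
- manip.hand_in(): hands the job in, once; it reports no verdict.
Trained networks look in a picture, given as the dict that the camera call returned (one of the last four; its "shot" number tells which), for a name from the list of things; names that differ only in an ending like _2 or _b are one class to them, and where a whole thing is asked for, a point or a joint stands for the part that bears it (a point fixed in the world has none). Each returns a list of dicts, best first, with "confidence" (0 to 1); they miss things now and then, are a little off and sometimes report something else, mostly with a low value. They report only what shows in the picture. A call takes as long as a camera call.
- manip.outline_of(picture, label): "mask" (420x560 bool, what is visible of it) and "extent" ([left, top, right, bottom] in pixels, round what is visible of it).
- manip.pinpoint(picture, label): "at" ([column, row] in pixels: a listed point, or the origin of a listed thing).
The state is a dict: "clock": time; "joint_pos": joint angles; "joint_velocities": joint speeds; "tau": joint torques, N m; "position": TCP position; "ee_rot": TCP orientation; "ft_force": force on the tool from outside, world axes, zero at the start; "torque": the same for the moment, N m; "grip_width": opening from 0.0 (shut) to 1.0 (fully open).
Only numpy, scipy, OpenCV 4.12 (cv2) and the standard library are available. Lean on these libraries where they do the work, as an engineer would, in place of code of your own. Each camera call takes 0.05 s, during which the arm holds its last target. There are 200 camera calls.

TASK

The swing is finished, so sort the loose corrector gear on the bench: lay the two red corrector magnets in the magnet board, one in each groove, stand the two round iron bar sections on end side by side on the floor of the rectangular tray, and put the knurled brass screw in the round dish. Set every piece down rather than dropping it, and leave the compass where it stands.

Things in the scene. Friction and masses are not known exactly. Their poses are not given: they have to be found in the camera images.
- magnet_a: Corrector magnet: red-painted square bar 120 x 18 x 18 mm with bare steel end faces, about 0.28 kg, lying flat on the bench at the start. Origin at the centre of the bar (9 mm above what it lies on); x along its length. Both magnets are alike.
- magnet_b: Corrector magnet: red-painted square bar 120 x 18 x 18 mm with bare steel end faces, about 0.28 kg, lying flat on the bench at the start. Origin at the centre of the bar (9 mm above what it lies on); x along its length. Both magnets are alike.
- iron_long: Soft-iron Flinders bar section: plain dark round slug, 51 mm diameter, 38 mm high, about 0.6 kg, standing on end at the start. Origin at its centre (19 mm above what it stands on); z is the cylinder axis.
- iron_short: Soft-iron Flinders bar section: plain dark round slug, 51 mm diameter, 19 mm high, about 0.3 kg, standing on end at the start. Origin at its centre (9.5 mm above what it stands on); z is the cylinder axis.
- screw: Knurled brass stop screw standing on its head: knurled head 31 mm diameter over the knurling and 14 mm high, with an 8 mm threaded stud 20 mm long rising from it (34 mm in all), about 0.09 kg. Origin at the centre of the head's underside.
- magnet_board: Magnet board: fixed wooden board 157 x 106 mm (x by y) with two straight grooves side by side along its x, each 145 mm long and 40 mm wide. The groove centrelines lie at y = +27 and -27 mm; groove floors are 6 mm above the bench and the fences round them stand 5 mm above the floors (11 mm above the bench). Origin under the board's centre, at bench level.
- iron_tray: Iron tray: fixed rectangular open plywood tray, 128 x 188 x 18 mm outside (x, y, z), walls and floor 4 mm thick, so 120 x 180 mm inside with the floor 4 mm above the bench. Origin under its centre, at bench level.
- dish: Round dish: fixed shallow black dish, 120 mm across the rim, 14 mm high, 100 mm across inside at the floor, floor 4 mm above the bench. Origin under its centre, at bench level.
- compass: Compass in its black phenolic housing: round, 124 mm across the flange, 78 mm high, white card under the brass bezel; loose, 0.95 kg, standing at one side of the bench. Not to be moved. Origin at the centre of its underside.

How it is judged:
At the end, for the whole second after the job is handed in: One magnet flat in each groove (within 13.5 mm lengthwise, 12 mm of the centreline, 0.2 rad), both iron sections on end on the tray floor, not stacked, the screw in the dish within 54 mm of its centre, standing or lying; all five at rest (x of magnet_a in the frame of magnet_board between -0.0135 and 0.0135 m and z of magnet_a in the frame of magnet_board between 0.012 and 0.017 m and angle between the x axis of each of magnet_a, magnet_b and the x axis of magnet_board, either way round below 0.2 rad and x of magnet_b in the frame of magnet_board between -0.0135 and 0.0135 m and z of magnet_b in the frame of magnet_board between 0.012 and 0.017 m and ((y of magnet_a in the frame of magnet_board between 0.015 and 0.039 m and y of magnet_b in the frame of magnet_board between -0.039 and -0.015 m) or (y of magnet_a in the frame of magnet_board between -0.039 and -0.015 m and y of magnet_b in the frame of magnet_board between 0.015 and 0.039 m)) and x of iron_long in the frame of iron_tray between -0.04 and 0.04 m and y of iron_long in the frame of iron_tray between -0.07 and 0.07 m and z of iron_long in the frame of iron_tray between 0.019 and 0.027 m and angle between the z axis of each of iron_long, iron_short and the z axis of iron_tray, either way round below 0.1 rad and x of iron_short in the frame of iron_tray between -0.04 and 0.04 m and y of iron_short in the frame of iron_tray between -0.07 and 0.07 m and z of iron_short in the frame of iron_tray between 0.0095 and 0.0175 m and horizontal distance between screw and dish below 0.054 m and z of screw in the frame of dish between 0 and 0.022 m and linear speed of each of magnet_a, magnet_b, iron_long, iron_short, screw below 0.02 m/s); the robot touches nothing.
It fails at once if the compass is shifted more than 10 mm (distance of compass from where it was at the start of the episode above 0.01 m).
It fails at once if a piece is dropped (falls free from more than about 25 mm) ((contact force between the fingers and magnet_a below 0.05 N and linear speed of magnet_a above 0.7 m/s) or (contact force between the fingers and magnet_b below 0.05 N and linear speed of magnet_b above 0.7 m/s) or (contact force between the fingers and iron_long below 0.05 N and linear speed of iron_long above 0.7 m/s) or (contact force between the fingers and iron_short below 0.05 N and linear speed of iron_short above 0.7 m/s) or (contact force between the fingers and screw below 0.05 N and linear speed of screw above 0.7 m/s)).
It also fails if it takes over 112 s, if anything falls off the work surface, if the arm or the gripper's body presses on something with over 40 N, if the wrist force passes 120 N, or if a joint passes its speed limit or range.

## Working session

There is one attempt and no reset: what is moved stays moved. The work goes in short steps, Python scripts to look and compute and a tool call to move; the robot and the scene stay as the last step left them, time stands still between calls to the robot, and variables do not carry over. Pictures are saved under pics/ and viewed, about 12 in all and at most 16, crops included, and the job is handed in when it is done.

Besides the shell and the picture viewer there is one more tool, called after "Call:" by a JSON object that holds its "name" and its "arguments". jog_arm: Moves the arm, as the interface text tells. Its arguments: {"type":"object","properties":{"translation":{"type":"array"},"turn":{"type":"array"},"grip":{"type":"number"},"grip_force":{"type":"number"}},"required":["translation","turn"]}

```bash
mkdir -p pics; ls; cat > h.py <<'E'
import numpy as np, cv2
from workcell import manip
def shoot(name,save=None):
    p=manip.camera(name)
    if save: cv2.imwrite('pics/'+save,p['frame'][:,:,::-1])
    return p
def ray(p,uv):
    d=np.linalg.inv(p['mtx'])@np.array([uv[0],uv[1],1.]); T=np.array(p['pose'])
    return T[:3,3],T[:3,:3]@d
def onz(p,uv,z):
    o,d=ray(p,uv); return o+d*(z-o[2])/d[2]
def tri(obs):
    A=np.zeros((3,3));b=np.zeros(3)
    for p,uv in obs:
        o,d=ray(p,uv); d=d/np.linalg.norm(d); M=np.eye(3)-np.outer(d,d); A+=M;b+=M@o
    return np.linalg.solve(A,b)
def maskc(m):
    ys,xs=np.nonzero(m); return xs.mean(),ys.mean()
E
python3 - <<'E'
from h import *
o=manip.get_obs(); print({k:np.round(v,3) for k,v in o.items()}, manip.hold_point_z)
ps={n:shoot(n,n+'0.png') for n in('top','scene')}
names=['magnet_a','iron_long','iron_short','screw','magnet_board','iron_tray','dish','compass']
zs=dict(magnet_a=.009,iron_long=.019,iron_short=.0095,screw=0,magnet_board=0,iron_tray=0,dish=0,compass=0)
for n in names:
    for c,p in ps.items():
        for d in manip.pinpoint(p,n)[:3]:
            print(n,c,round(d['confidence'],2),np.round(d['at'],1),np.round(onz(p,d['at'],zs[n]),3))
print(ps['top']['pose'],ps['scene']['pose'])
E
```

```text
pics
{'clock': np.float64(0.0), 'joint_pos': array([ 1.19 ,  0.333, -0.065,  1.461,  0.022,  1.35 , -0.089]), 'joint_velocities': array([-0.001,  0.002, -0.001, -0.001, -0.001,  0.   ,  0.001]), 'tau': array([-0.0000e+00, -6.2545e+01,  4.9000e-02, -3.9159e+01,  1.6000e-02,
        1.0000e-02,  0.0000e+00]), 'position': array([ 0.219, -0.585,  0.206]), 'ee_rot': array([ 0.984,  0.178, -0.   , -0.001]), 'ft_force': array([ 0.846, -0.321, -0.264]), 'torque': array([0.022, 0.003, 0.002]), 'grip_width': np.float64(1.002)} 0.0187
magnet_a top 0.83 [279.4 233.7] [ 0.435 -0.017  0.009]
magnet_a top 0.81 [173.  257.6] [0.361 0.277 0.009]
magnet_a scene 0.66 [275.4 209.5] [ 0.441 -0.002  0.009]
magnet_a scene 0.5 [335.5 175.3] [0.343 0.274 0.009]
iron_long top 0.66 [319.5 249.5] [ 0.393 -0.13   0.019]
iron_long scene 0.74 [240.1 208.3] [ 0.406 -0.126  0.019]
iron_short top 0.84 [365.2 263.7] [ 0.357 -0.26   0.01 ]
iron_short scene 0.44 [196.9 206.9] [ 0.346 -0.275  0.01 ]
screw top 0.61 [223.1 239.6] [0.415 0.141 0.   ]
screw scene 0.42 [311.5 197.5] [0.417 0.148 0.   ]
magnet_board top 0.75 [
[... 221 characters left out ...]
[373.7 215.7] [0.567 0.336 0.   ]
dish top 0.93 [379.1 185.4] [ 0.583 -0.303  0.   ]
dish scene 0.8 [201.2 260.7] [ 0.579 -0.309  0.   ]
dish scene 0.44 [294.9 253.7] [0.645 0.006 0.   ]
compass top 0.56 [ 92.9 193.6] [0.537 0.515 0.   ]
compass scene 0.89 [418.3 201.4] [0.552 0.525 0.   ]
[[ 0.02288805 -0.98969636  0.14134089  0.32298824]
 [-0.99944479 -0.02607552 -0.02074065  0.01371717]
 [ 0.02421249 -0.14078771 -0.98974369  1.29343347]
 [ 0.          0.          0.          1.        ]] [[ 0.29448305  0.73212275 -0.61422798  1.61783875]
 [ 0.95564819 -0.22288601  0.19250552 -0.37391707]
 [ 0.00403485 -0.64367547 -0.76528793  1.45829517]
 [ 0.          0.          0.          1.        ]]
```

View pics/top0.png

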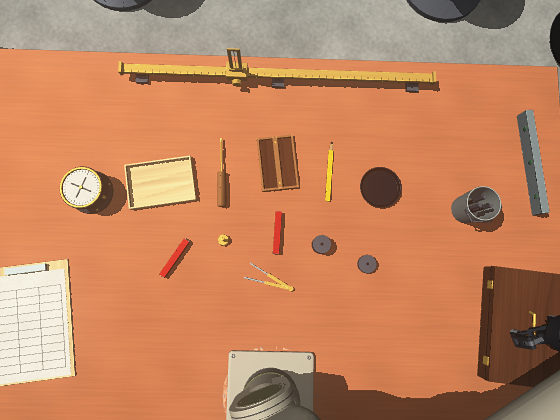

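View pics/scene0.png

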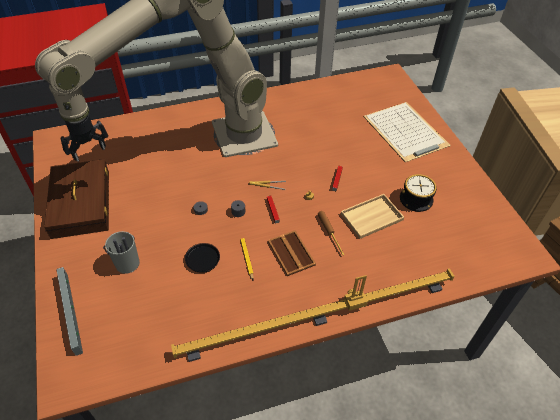

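```bash
python3 - <<'E'
from h import *
ps={n:shoot(n) for n in('top','scene')}
for n,ztop,k in [('magnet_a',.018,2),('iron_long',.038,1),('iron_short',.019,1),('screw',.014,1),('magnet_board',.011,1),('iron_tray',.018,1),('dish',.014,1)]:
    p=ps['top']
    for d in manip.outline_of(p,n)[:k]:
        m=d['mask'].astype(np.uint8); ys,xs=np.nonzero(m)
        P=np.array([onz(p,(x,y),ztop*.7)[:2] for x,y in zip(xs,ys)],np.float32)
        (c,s,a)=cv2.minAreaRect(P); print(n,round(d['confidence'],2),len(xs),np.round(P.mean(0),3),np.round(c,3),np.round(s,3),round(a,1))
    for d in manip.outline_of(ps['scene'],n)[:k]: print('  scene',round(d['confidence'],2),np.round(maskc(d['mask']),1))
E
```

```text
magnet_a 0.66 259 [ 0.443 -0.011] [ 0.441 -0.01 ] [0.018 0.117] 88.1
magnet_a 0.54 366 [0.359 0.275] [0.362 0.273] [0.026 0.122] 59.0
  scene 0.56 [272.9 209.1]
iron_long 0.85 291 [ 0.408 -0.132] [ 0.408 -0.133] [0.05 0.05] 1.4
  scene 0.7 [237.6 208.2]
iron_short 0.6 262 [ 0.359 -0.262] [ 0.359 -0.262] [0.05  0.048] 1.3
  scene 0.49 [200.2 207.8]
screw 0.61 92 [0.414 0.141] [0.415 0.142] [0.028 0.028] 46.8
  scene 0.95 [291.2 252.3]
iron_tray 0.69 3104 [0.573 0.325] [0.573 0.326] [0.136 0.196] 9.8
  scene 0.93 [371.8 215.5]
dish 0.92 1292 [ 0.577 -0.304] [ 0.578 -0.303] [0.115 0.115] 45.4
```

Both views agree: slugs at top (321,245) and (368,264), magnets at (278,232) and (175,258), screw at (223,240), board (278,163), tray (161,182), dish (381,187), compass (83,188). I'll go above the short slug with the jaws along tray x.

Call:
{"name": "jog_arm", "arguments": {"translation": [[140,323,0],[140,323,0],[140,323,0],[140,323,0],[140,323,0],[140,323,0],[140,323,0],[140,323,0],[140,323,0],[140,323,0],[140,323,0],[140,323,0]], "turn": [77.5,77.5,77.5,77.5,77.5,77.5,77.5,77.5,77.5,77.5,77.5,77.5], "grip": 85, "grip_force": 60}}

```text
clock: 2.7
position: [0.3591, -0.2621, 0.207]
ee_rot: [0.654, 0.757, -0.0, 0.0]
ft_force: [-0.7, 0.2, -0.6]
grip_width: 0.996
```

```bash
cat >> h.py <<'E'
def yaw():
    x,y,z,w=manip.get_obs()['ee_rot']; return np.degrees(np.arctan2(2*(x*y+z*w),1-2*(y*y+z*z)))
def see(p,n,ztop,k=1):
    """mask corners/centre on plane ztop"""
    for d in manip.outline_of(p,n)[:k]:
        m=d['mask'].astype(np.uint8); cs,_=cv2.findContours(m,cv2.RETR_EXTERNAL,cv2.CHAIN_APPROX_NONE)
        c=max(cs,key=cv2.contourArea)[:,0]
        P=np.array([onz(p,uv,ztop)[:2] for uv in c],np.float32)
        (q,s,a)=cv2.minAreaRect(P)
        if s[0]<s[1]: a-=90; s=s[::-1]
        print(n,'mask',round(d['confidence'],2),d['extent'],np.round(q,4),np.round(s,4),'long yaw',round(a,1))
    for d in manip.pinpoint(p,n)[:k+1]: print('   pin',round(d['confidence'],2),np.round(d['at'],1),np.round(onz(p,d['at'],ztop/2),4))
def st():
    o=manip.get_obs(); print('t',round(o['clock'],2),'pos',np.round(o['position'],4),'yaw',round(yaw(),1),'F',np.round(o['ft_force'],1),'g',round(o['grip_width']*85.4,1))
E
python3 - <<'E'
from h import *
st(); p=shoot('wrist','w1.png'); print(np.round(p['pose'],3))
see(p,'iron_short',.019); see(p,'iron_long',.038)
E
```

```text
t 2.7 pos [ 0.3591 -0.2621  0.207 ] yaw 98.3 F [-0.7  0.2 -0.6] g 85.1
[[ 0.989  0.138  0.048  0.346]
 [ 0.146 -0.935 -0.324 -0.178]
 [ 0.     0.328 -0.945  0.374]
 [ 0.     0.     0.     1.   ]]
iron_short mask 0.77 [258.8, 153.1, 298.6, 198.5] [ 0.3586 -0.2593] [0.0517 0.0487] long yaw -81.6
   pin 0.75 [277.7 175.7] [ 0.3573 -0.2607  0.0095]
iron_long mask 0.61 [321.9, 28.7, 379.6, 81.4] [ 0.4074 -0.1323] [0.052  0.0499] long yaw 10.9
   pin 0.69 [345.8  59.5] [ 0.4064 -0.1333  0.019 ]
```

View pics/w1.png

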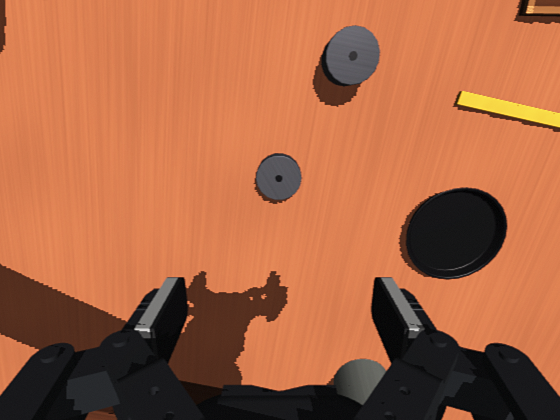

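The short slug is at (278,178), the long one at (352,55) and the dish at (455,232), matching the estimates. Descending part way, with a stereo check of heights.

Call:
{"name": "jog_arm", "arguments": {"translation": [[-1,1.5,-40],[-1,1.5,-80],[-1,1.5,-107],[-1,1.5,-107]], "turn": [0,0,0,0]}}

```text
clock: 3.28
position: [0.3546, -0.2593, 0.0949]
ee_rot: [0.658, 0.753, -0.0, -0.004]
ft_force: [-1.7, 1.0, -0.8]
grip_width: 0.993
```

```bash
cat >> h.py <<'E'
def height(n,p,q):
    c=[]
    for r in (p,q):
        d=manip.outline_of(r,n); 
        if not d: print(n,'missed'); return
        c.append((r,maskc(d[0]['mask'])))
    print(n,'mask-centre tri',np.round(tri(c),4))
E
python3 - <<'E'
from h import *
st(); p=shoot('wrist','w2.png'); t=shoot('top')
see(p,'iron_short',.019); height('iron_short',p,t); height('dish',p,t)
E
```

```text
t 3.28 pos [ 0.3546 -0.2593  0.0949] yaw 97.7 F [-1.7  1.  -0.8] g 84.8
iron_short mask 0.77 [252.7, 178.8, 315.3, 244.6] [ 0.3583 -0.2585] [0.0529 0.0497] long yaw -82.1
   pin 0.93 [283.2 212.6] [ 0.3578 -0.2615  0.0095]
iron_short mask-centre tri [ 0.3566 -0.2574  0.0219]
dish mask-centre tri [ 0.5805 -0.3079 -0.0051]
```

Call:
{"name": "jog_arm", "arguments": {"translation": [[3.5,-0.7,-35],[3.5,-0.7,-65],[3.5,-0.7,-85],[3.5,-0.7,-91],[3.5,-0.7,-91],[3.5,-0.7,-91]], "turn": [0.5,0.5,0.5,0.5,0.5,0.5]}}

```text
clock: 4.18
position: [0.3627, -0.2628, 0.0112]
ee_rot: [0.654, 0.756, 0.0, 0.002]
ft_force: [0.5, 0.1, 0.1]
grip_width: 0.995
```

Call:
{"name": "jog_arm", "arguments": {"translation": [[0,0,0],[0,0,0],[0,0,0],[0,0,0],[0,0,0],[0,0,0],[0,0,0],[0,0,0]], "turn": [0,0,0,0,0,0,0,0], "grip": 40}}

```text
clock: 4.85
position: [0.3627, -0.2628, 0.0112]
ee_rot: [0.654, 0.756, 0.0, 0.002]
ft_force: [-0.4, 1.0, -0.2]
grip_width: 0.468
```

```bash
python3 - <<'E'
from h import *
st(); p=shoot('wrist','w3.png')
see(p,'iron_short',.019)
E
```

```text
t 4.85 pos [ 0.3627 -0.2628  0.0112] yaw 98.3 F [-0.4  1.  -0.2] g 39.9
iron_short mask 0.69 [227.9, 204.6, 318.5, 295.7] [ 0.3582 -0.2577] [0.0553 0.0494] long yaw -59.3
   pin 0.78 [275.3 251.5] [ 0.36   -0.2604  0.0095]
```

View pics/w3.png

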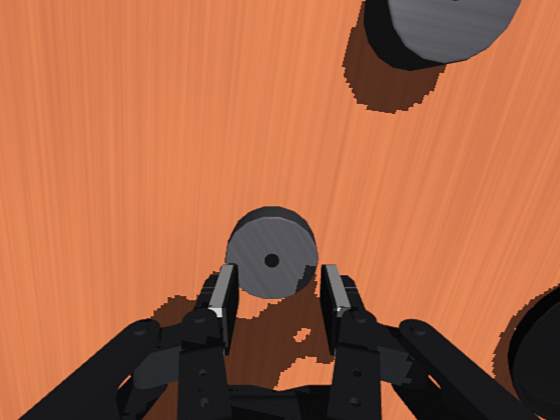

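```bash
python3 - <<'E'
from h import *
p=shoot('wrist'); T=np.array(p['pose']); K=np.array(p['mtx']); tcp=np.array(manip.get_obs()['position'])
a=np.radians(8.3); j=np.array([np.cos(a),np.sin(a),0]); f=np.array([-np.sin(a),np.cos(a),0])
for z in (0,.0187,.037):
  for s in (-.02,.02):
    for e in (-.011,.011):
      X=tcp+s*j+e*f+[0,0,z]; c=K@(T[:3,:3].T@(X-T[:3,3])); print(z,s,e,np.round(c[:2]/c[2]))
E
```

```text
0 -0.02 -0.011 [245. 275.]
0 -0.02 0.011 [243. 239.]
0 0.02 -0.011 [314. 275.]
0 0.02 0.011 [316. 239.]
0.0187 -0.02 -0.011 [241. 293.]
0.0187 -0.02 0.011 [239. 255.]
0.0187 0.02 -0.011 [318. 293.]
0.0187 0.02 0.011 [320. 255.]
0.037 -0.02 -0.011 [237. 315.]
0.037 -0.02 0.011 [235. 273.]
0.037 0.02 -0.011 [322. 315.]
0.037 0.02 0.011 [324. 273.]
```

```bash
python3 - <<'E'
from h import *
p=shoot('wrist'); T=np.array(p['pose']); K=np.array(p['mtx']); o=manip.get_obs(); tcp=np.array(o['position'])
a=np.radians(yaw()-90); j=np.array([np.cos(a),np.sin(a),0]); f=np.array([-np.sin(a),np.cos(a),0])
# wrist camera fixed to tool: w1 (open 85) corners in the same camera
for nm,h,obs in(('open85',.0427,[(185,280),(375,280)]),('40',.020,[(238,264),(322,265)])):
  print(nm,obs)
  for z in np.arange(0,.036,.005):
    print(round(z,3),[np.round((lambda c:c[:2]/c[2])(K@(T[:3,:3].T@(tcp+s*h*j+.011*f+[0,0,z]-T[:3,3])))) for s in(-1,1)])
E
```

```text
open85 [(185, 280), (375, 280)]
0.0 [array([202., 239.]), array([356., 239.])]
0.005 [array([200., 243.]), array([359., 243.])]
0.01 [array([198., 247.]), array([361., 247.])]
0.015 [array([196., 251.]), array([363., 251.])]
0.02 [array([193., 256.]), array([366., 256.])]
0.025 [array([191., 261.]), array([368., 261.])]
0.03 [array([188., 266.]), array([371., 266.])]
0.035 [array([185., 271.]), array([374., 271.])]
40 [(238, 264), (322, 265)]
0.0 [array([243., 239.]), array([315., 239.])]
0.005 [array([242., 243.]), array([316., 243.])]
0.01 [array([241., 247.]), array([317., 247.])]
0.015 [array([240., 251.]), array([319., 251.])]
0.02 [array([239., 256.]), array([320., 256.])]
0.025 [array([238., 261.]), array([321., 261.])]
0.03 [array([237., 266.]), array([322., 266.])]
0.035 [array([235., 271.]), array([324., 271.])]
```

The fingers closed above the slug: in the picture the tips (238,264)/(322,265) stand well above the nominal TCP at this opening. Opening, re-centring, and going lower in small steps while watching the force.

Call:
{"name": "jog_arm", "arguments": {"translation": [[0,0,8],[0,0,8],[-4,2.5,8],[-4,2.5,8],[-4,2.5,8],[-4,2.5,4],[-4,2.5,-2],[-4,2.5,-6],[-4,2.5,-6],[-4,2.5,-6]], "turn": [0,0,0,0,0,0,0,0,0,0], "grip": 75}}

```text
clock: 5.93
position: [0.3584, -0.26, 0.0046]
ee_rot: [0.654, 0.756, 0.0, 0.001]
ft_force: [0.0, 0.1, -1.1]
grip_width: 0.878
```

Call:
{"name": "jog_arm", "arguments": {"translation": [[0,0,-2],[0,0,-4],[0,0,-6],[0,0,-6],[0,0,-6]], "turn": [0,0,0,0,0]}}

```text
clock: 6.35
position: [0.3584, -0.26, -0.0015]
ee_rot: [0.654, 0.756, 0.0, 0.001]
ft_force: [0.2, -1.0, -0.1]
grip_width: 0.879
```

```bash
python3 - <<'E'
from h import *
st(); p=shoot('wrist','w4.png')
see(p,'iron_short',.019)
E
```

```text
t 6.35 pos [ 0.3584 -0.26   -0.0015] yaw 98.3 F [ 0.2 -1.  -0.1] g 75.1
iron_short mask 0.57 [230.5, 219.8, 326.1, 315.8] [ 0.358  -0.2572] [0.0553 0.0497] long yaw -84.9
   pin 0.95 [277.9 268.9] [ 0.3578 -0.2613  0.0095]
```

View pics/w4.png

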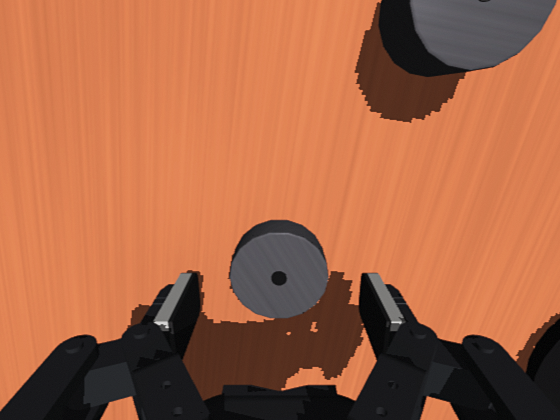

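Call:
{"name": "jog_arm", "arguments": {"translation": [[0,0,-3],[0,0,-6],[0,0,-8],[0,0,-8]], "turn": [0,0,0,0]}}

```text
clock: 6.83
position: [0.3581, -0.2598, -0.0098]
ee_rot: [0.654, 0.756, 0.0, 0.001]
ft_force: [0.4, -0.6, -0.2]
grip_width: 0.88
```

Call:
{"name": "jog_arm", "arguments": {"translation": [[0,0,-2],[0,0,-3],[0,0,-3]], "turn": [0,0,0]}}

```text
clock: 7.08
position: [0.358, -0.2597, -0.0131]
ee_rot: [0.654, 0.756, 0.0, 0.001]
ft_force: [-1.4, -0.1, 0.7]
grip_width: 0.879
```

Call:
{"name": "jog_arm", "arguments": {"translation": [[0,0,-2],[0,0,-3],[0,0,-3]], "turn": [0,0,0]}}

```text
clock: 7.33
position: [0.3579, -0.2596, -0.0164]
ee_rot: [0.654, 0.756, 0.0, 0.0]
ft_force: [0.4, -0.5, 0.6]
grip_width: 0.878
```

```bash
python3 - <<'E'
from h import *
st(); p=shoot('wrist','w5.png')
see(p,'iron_short',.019)
E
```

```text
t 7.33 pos [ 0.3579 -0.2596 -0.0164] yaw 98.3 F [ 0.4 -0.5  0.6] g 75.0
iron_short mask 0.87 [226.1, 229.1, 333.3, 336.4] [ 0.3577 -0.2568] [0.0558 0.05  ] long yaw -81.7
```

View pics/w5.png

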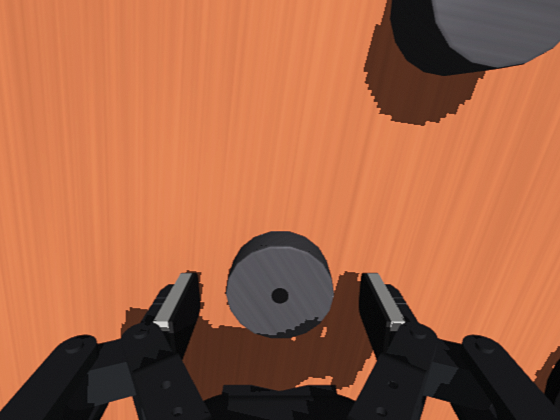

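No contact yet; the finger shadow gap ((348,272) vs tip (363,272)) shows the tips are still ~15 mm up. Seven mm more, then close.

Call:
{"name": "jog_arm", "arguments": {"translation": [[0,0,-3],[0,0,-5],[0,0,-7],[0,0,-7]], "turn": [0,0,0,0]}}

```text
clock: 7.82
position: [0.3577, -0.2595, -0.0236]
ee_rot: [0.654, 0.756, 0.0, 0.0]
ft_force: [0.4, 0.2, -0.7]
grip_width: 0.881
```

Call:
{"name": "jog_arm", "arguments": {"translation": [[0,0,0],[0,0,0],[0,0,0],[0,0,0],[0,0,0],[0,0,0]], "turn": [0,0,0,0,0,0], "grip": 40}}

```text
clock: 8.32
position: [0.3578, -0.2595, -0.0231]
ee_rot: [0.654, 0.756, 0.0, 0.0]
ft_force: [-2.0, 1.7, 7.9]
grip_width: 0.572
```

Call:
{"name": "jog_arm", "arguments": {"translation": [[0,0,3],[0,0,15],[0,0,40],[0,0,70],[0,0,100],[0,0,100],[0,0,100]], "turn": [0,0,0,0,0,0,0]}}

```text
clock: 8.9
position: [0.3585, -0.2601, 0.0781]
ee_rot: [0.654, 0.756, 0.0, 0.002]
ft_force: [0.2, -0.3, -3.8]
grip_width: 0.568
```

```bash
python3 - <<'E'
from h import *
st(); p=shoot('wrist','w6.png'); t=shoot('top')
see(p,'iron_short',.09); height('iron_short',p,t)
see(t,'iron_tray',.018); s=shoot('scene'); see(s,'iron_tray',.018)
E
```

```text
t 8.9 pos [ 0.3585 -0.2601  0.0781] yaw 98.3 F [ 0.2 -0.3 -3.8] g 48.5
iron_short mask 0.98 [224.6, 236.5, 333.2, 345.6] [ 0.3611 -0.2771] [0.0697 0.0597] long yaw -81.7
   pin 0.64 [279.3 292.4] [ 0.3651 -0.3041  0.045 ]
iron_short missed
iron_tray mask 0.96 [124.4, 155.5, 196.1, 209.6] [0.5721 0.3242] [0.1897 0.1311] long yaw -80.5
   pin 0.84 [160.6 185.8] [0.5629 0.3233 0.009 ]
iron_tray mask 0.61 [343.5, 193.0, 403.5, 236.3] [0.5753 0.3214] [0.1995 0.1386] long yaw -79.9
   pin 0.64 [373.  214.8] [0.5691 0.331  0.009 ]
```

View pics/w6.png

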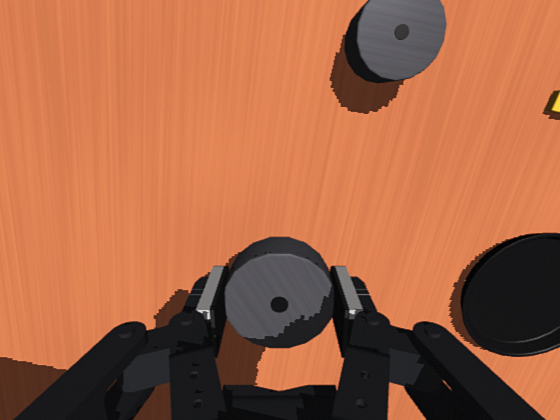

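Slug held, standing straight between the pads at (279,292). Carrying it over the tray.

Call:
{"name": "jog_arm", "arguments": {"translation": [[0,0,30],[25,75,30],[50,150,30],[100,300,30],[150,446,30],[208,620,30],[208,620,30],[208,620,30],[208,620,30],[208,620,30],[208,620,30],[208,620,30]], "turn": [0,0,0,0,0,0,0,1,1,1,1,1]}}

```text
clock: 10.45
position: [0.504, 0.1769, 0.1066]
ee_rot: [0.648, 0.762, 0.0, 0.0]
ft_force: [0.9, -1.4, -3.6]
grip_width: 0.568
```

```bash
python3 - <<'E'
from h import *
st()
E
```

```text
t 10.45 pos [0.504  0.1769 0.1066] yaw 99.3 F [ 0.9 -1.4 -3.6] g 48.5
```

Remaining: (+63, +184).

Call:
{"name": "jog_arm", "arguments": {"translation": [[63,184,0],[63,184,0],[63,184,0],[63,184,0],[63,184,0],[63,184,0],[63,184,0],[63,184,0]], "turn": [0,0,0,0,0,0,0,0]}}

```text
clock: 11.12
position: [0.5669, 0.3602, 0.1059]
ee_rot: [0.648, 0.762, -0.0, 0.0]
ft_force: [0.5, -0.2, -3.9]
grip_width: 0.563
```

```bash
python3 - <<'E'
from h import *
st(); p=shoot('wrist','w7.png')
see(p,'iron_tray',.018)
E
```

```text
t 11.12 pos [0.5669 0.3602 0.1059] yaw 99.2 F [ 0.5 -0.2 -3.9] g 48.1
iron_tray mask 0.75 [196.4, 127.8, 366.4, 338.3] [0.5693 0.3609] [0.1287 0.1258] long yaw 9.6
   pin 0.64 [281.4 239.7] [0.5741 0.3286 0.009 ]
```

View pics/w7.png

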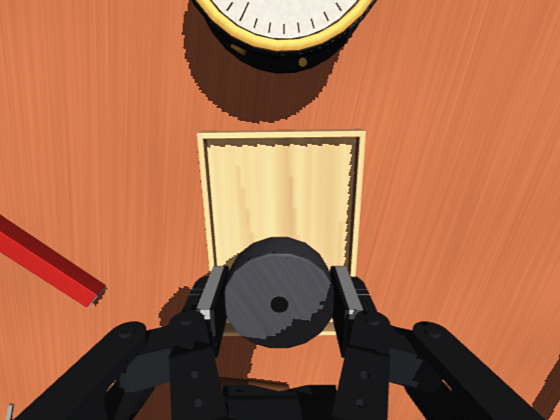

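The tray is at (281,130–335), centred under the slug; compass at (285,20) clear. Lowering.

Call:
{"name": "jog_arm", "arguments": {"translation": [[0,0,-30],[0,0,-60],[0,0,-90],[0,0,-110],[0,0,-118],[0,0,-121],[0,0,-123],[0,0,-123],[0,0,-123]], "turn": [0,0,0,0,0,0,0,0,0]}}

```text
clock: 12.02
position: [0.5684, 0.3597, -0.0147]
ee_rot: [0.649, 0.761, 0.001, 0.001]
ft_force: [-0.2, 1.2, -2.5]
grip_width: 0.569
```

Call:
{"name": "jog_arm", "arguments": {"translation": [[0,0,-0.7],[0,0,-1.4],[0,0,-1.4]], "turn": [0,0,0]}}

```text
clock: 12.27
position: [0.5687, 0.3599, -0.0155]
ee_rot: [0.649, 0.761, 0.002, 0.001]
ft_force: [-0.8, 0.4, -4.1]
grip_width: 0.564
```

Call:
{"name": "jog_arm", "arguments": {"translation": [[0,0,-1],[0,0,-2],[0,0,-2]], "turn": [0,0,0]}}

```text
clock: 12.52
position: [0.5686, 0.3598, -0.0177]
ee_rot: [0.649, 0.761, 0.001, 0.001]
ft_force: [-0.9, 0.0, -2.2]
grip_width: 0.571
```

Call:
{"name": "jog_arm", "arguments": {"translation": [[0,0,-1],[0,0,-2],[0,0,-2]], "turn": [0,0,0]}}

```text
clock: 12.77
position: [0.5687, 0.3599, -0.0189]
ee_rot: [0.649, 0.761, 0.001, 0.001]
ft_force: [-2.4, -2.0, 4.3]
grip_width: 0.567
```

Touchdown (F +4 N). Release and lift.

Call:
{"name": "jog_arm", "arguments": {"translation": [[0,0,0],[0,0,0],[0,0,0],[0,0,0],[0,0,20],[0,0,60],[0,0,100],[0,0,120],[0,0,120],[0,0,120]], "turn": [0,0,0,0,0,0,0,0,0,0], "grip": 68}}

```text
clock: 13.6
position: [0.5693, 0.3604, 0.1026]
ee_rot: [0.649, 0.761, 0.003, 0.002]
ft_force: [-0.5, -0.4, -0.7]
grip_width: 0.799
```

```bash
python3 - <<'E'
from h import *
st(); p=shoot('wrist','w8.png')
see(p,'iron_tray',.018);see(p,'iron_short',.023)
E
```

```text
t 13.6 pos [0.5693 0.3604 0.1026] yaw 99.1 F [-0.5 -0.4 -0.7] g 68.2
iron_tray mask 0.62 [191.0, 128.8, 367.7, 341.2] [0.5755 0.3291] [0.1906 0.1291] long yaw -79.9
   pin 0.96 [275.7 239.3] [0.5718 0.33   0.009 ]
iron_short mask 0.84 [243.5, 179.0, 308.2, 239.4] [0.5683 0.3605] [0.0527 0.0493] long yaw -65.1
   pin 0.56 [277.4 208.7] [0.5688 0.3586 0.0115]
```

Placed; moving to the long slug.

Call:
{"name": "jog_arm", "arguments": {"translation": [[-162,-493,0],[-162,-493,0],[-162,-493,0],[-162,-493,0],[-162,-493,0],[-162,-493,0],[-162,-493,0],[-162,-493,0],[-162,-493,0],[-162,-493,0],[-162,-493,0],[-162,-493,0]], "turn": [0,0,0,0,0,0,0,0,0,0,0,0], "grip": 80}}

```text
clock: 14.85
position: [0.4109, -0.1168, 0.0995]
ee_rot: [0.649, 0.761, 0.0, 0.001]
ft_force: [1.1, -0.1, -0.2]
grip_width: 0.939
```

Call:
{"name": "jog_arm", "arguments": {"translation": [[-4,-16,0],[-4,-16,0],[-4,-16,0],[-4,-16,0]], "turn": [0,0,0,0]}}

```text
clock: 15.18
position: [0.407, -0.132, 0.0993]
ee_rot: [0.648, 0.761, 0.0, 0.001]
ft_force: [0.2, 0.9, -0.5]
grip_width: 0.939
```

```bash
python3 - <<'E'
from h import *
st(); p=shoot('wrist','w9.png');t=shoot('top')
see(p,'iron_long',.038);height('iron_long',p,t)
E
```

```text
t 15.18 pos [ 0.407  -0.132   0.0993] yaw 99.2 F [ 0.2  0.9 -0.5] g 80.2
iron_long mask 0.88 [248.3, 176.1, 318.8, 247.2] [ 0.4086 -0.127 ] [0.0561 0.0496] long yaw -80.8
   pin 0.64 [281. 211.] [ 0.4085 -0.1318  0.019 ]
iron_long missed
```

Call:
{"name": "jog_arm", "arguments": {"translation": [[1,0,-30],[1,0,-60],[1,0,-85],[1,0,-105],[1,0,-113],[1,0,-113],[1,0,-113]], "turn": [0,0,0,0,0,0,0]}}

```text
clock: 16.07
position: [0.4085, -0.1319, -0.013]
ee_rot: [0.648, 0.762, 0.001, 0.001]
ft_force: [0.6, 0.8, 0.7]
grip_width: 0.936
```

Call:
{"name": "jog_arm", "arguments": {"translation": [[0,0,0],[0,0,0],[0,0,0],[0,0,0],[0,0,0],[0,0,0]], "turn": [0,0,0,0,0,0], "grip": 40}}

```text
clock: 16.57
position: [0.4095, -0.1323, -0.0115]
ee_rot: [0.648, 0.762, 0.001, 0.002]
ft_force: [-4.1, 1.3, 11.3]
grip_width: 0.573
```

Call:
{"name": "jog_arm", "arguments": {"translation": [[0,0,3],[0,0,15],[0,0,40],[0,0,80],[0,0,120],[0,0,120],[0,0,120]], "turn": [0,0,0,0,0,0,0]}}

```text
clock: 17.15
position: [0.4105, -0.1329, 0.1104]
ee_rot: [0.648, 0.762, 0.001, 0.004]
ft_force: [0.3, 0.1, -6.9]
grip_width: 0.568
```

Call:
{"name": "jog_arm", "arguments": {"translation": [[85,213,0],[85,213,0],[85,213,0],[85,213,0],[85,213,0],[170,426,0],[170,426,0],[170,426,0],[170,426,0],[170,426,0],[170,426,0],[170,426,0]], "turn": [0,0,0,0,0,0,0,0,0,0,0,0]}}

```text
clock: 18.15
position: [0.5778, 0.3026, 0.1073]
ee_rot: [0.645, 0.764, 0.001, 0.001]
ft_force: [-4.0, 0.1, -5.9]
grip_width: 0.573
```

Call:
{"name": "jog_arm", "arguments": {"translation": [[0,0,0],[0,0,0],[0,0,0]], "turn": [0,0,0]}}

```text
clock: 18.4
position: [0.5769, 0.3015, 0.1056]
ee_rot: [0.645, 0.764, -0.0, 0.0]
ft_force: [-0.2, -0.2, -6.3]
grip_width: 0.572
```

Adjust (+3, −8) and lower to TCP z ≈ −5 mm, then feel.

Call:
{"name": "jog_arm", "arguments": {"translation": [[3,-8,0],[3,-8,-30],[3,-8,-60],[3,-8,-85],[3,-8,-100],[3,-8,-107],[3,-8,-110],[3,-8,-110],[3,-8,-110]], "turn": [0,0,0,0,0,0,0,0,0]}}

```text
clock: 19.15
position: [0.5808, 0.2938, -0.0028]
ee_rot: [0.645, 0.764, 0.001, 0.001]
ft_force: [-0.3, -0.5, -6.0]
grip_width: 0.567
```

Call:
{"name": "jog_arm", "arguments": {"translation": [[0,0,-1],[0,0,-2],[0,0,-2]], "turn": [0,0,0]}}

```text
clock: 19.4
position: [0.5813, 0.2941, -0.0041]
ee_rot: [0.645, 0.764, 0.001, 0.001]
ft_force: [-0.4, -0.3, -7.2]
grip_width: 0.568
```

Call:
{"name": "jog_arm", "arguments": {"translation": [[0,0,-1],[0,0,-2],[0,0,-2]], "turn": [0,0,0]}}

```text
clock: 19.65
position: [0.5812, 0.2941, -0.0063]
ee_rot: [0.645, 0.764, 0.001, 0.001]
ft_force: [-0.3, -0.1, -5.2]
grip_width: 0.571
```

Call:
{"name": "jog_arm", "arguments": {"translation": [[0,0,-1],[0,0,-2],[0,0,-2]], "turn": [0,0,0]}}

```text
clock: 19.9
position: [0.5813, 0.2941, -0.0073]
ee_rot: [0.645, 0.764, 0.001, 0.001]
ft_force: [-4.0, -2.2, 4.6]
grip_width: 0.572
```

Call:
{"name": "jog_arm", "arguments": {"translation": [[0,0,0],[0,0,0],[0,0,0],[0,0,0],[0,0,20],[0,0,60],[0,0,100],[0,0,120],[0,0,120],[0,0,120]], "turn": [0,0,0,0,0,0,0,0,0,0], "grip": 68}}

```text
clock: 20.73
position: [0.582, 0.2946, 0.1141]
ee_rot: [0.645, 0.764, 0.002, 0.002]
ft_force: [-0.5, 0.1, -0.4]
grip_width: 0.795
```

```bash
python3 - <<'E'
from h import *
st(); p=shoot('wrist','w10.png')
see(p,'iron_long',.042);see(p,'iron_short',.023)
see(p,'screw',.014);see(p,'magnet_a',.018,2)
E
```

```text
t 20.73 pos [0.582  0.2946 0.1141] yaw 99.7 F [-0.5  0.1 -0.4] g 67.9
iron_long mask 0.94 [244.4, 173.2, 312.4, 238.0] [0.5807 0.2994] [0.0567 0.0491] long yaw -82.1
   pin 0.6 [276.7 209.2] [0.581  0.2915 0.021 ]
iron_short mask 0.67 [241.0, 92.4, 305.3, 155.8] [0.5688 0.358 ] [0.0497 0.0488] long yaw 9.8
   pin 0.56 [277.1 123.6] [0.5698 0.3591 0.0115]
   pin 0.53 [277.6 210. ] [0.5824 0.2877 0.0115]
screw mask 0.67 [67.4, 302.9, 104.5, 340.7] [0.4164 0.147 ] [0.0495 0.0321] long yaw 31.6
   pin 0.73 [ 91.2 314.1] [0.4198 0.1486 0.007 ]
magnet_a mask 0.6 [2.4, 148.6, 90.5, 238.6] [0.385  0.2692] [0.0835 0.0297] long yaw -31.8
```

View pics/w10.png

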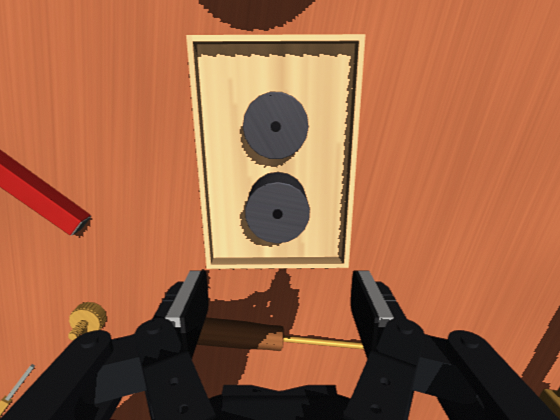

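Both slugs stand on the tray floor at (275,125) and (277,212); screw at (88,318). Next the screw.

Call:
{"name": "jog_arm", "arguments": {"translation": [[-166,-151,0],[-166,-151,0],[-166,-151,0],[-166,-151,0],[-166,-151,0],[-166,-151,0],[-166,-151,0],[-166,-151,0],[-166,-151,0],[-166,-151,0]], "turn": [0,0,0,0,0,0,0,0,0,0]}}

```text
clock: 22.02
position: [0.4156, 0.1442, 0.1123]
ee_rot: [0.644, 0.765, 0.001, 0.001]
ft_force: [0.3, 0.3, -0.3]
grip_width: 0.798
```

```bash
python3 - <<'E'
from h import *
st(); p=shoot('wrist','w11.png');t=shoot('top')
see(p,'screw',.014);height('screw',p,t)
see(p,'magnet_a',.018,2)
E
```

```text
t 22.02 pos [0.4156 0.1442 0.1123] yaw 99.8 F [ 0.3  0.3 -0.3] g 68.2
screw mask 0.81 [259.7, 183.8, 297.6, 221.5] [0.4164 0.1454] [0.0328 0.0306] long yaw -80.2
   pin 0.81 [277.9 198.8] [0.4144 0.1466 0.007 ]
screw missed
magnet_a mask 0.83 [215.7, 325.1, 336.1, 368.9] [4.407e-01 1.000e-04] [0.1205 0.0326] long yaw -2.1
magnet_a mask 0.81 [200.6, 1.0, 304.9, 87.7] [0.3772 0.2658] [0.0848 0.0187] long yaw -32.7
   pin 0.93 [277.3 349.6] [ 0.441  -0.0109  0.009 ]
   pin 0.64 [237.7  20.7] [0.3627 0.2749 0.009 ]
   pin 0.29 [279.  199.1] [0.4153 0.1471 0.009 ]
```

View pics/w11.png

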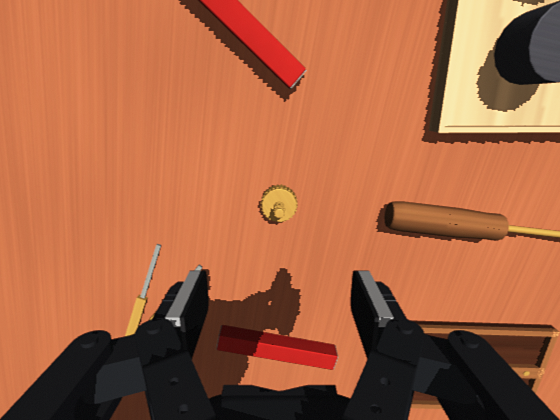

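Screw centred at (278,204), clear of the magnets. Descending.

Call:
{"name": "jog_arm", "arguments": {"translation": [[0,0,-40],[0,0,-80],[0,0,-105],[0,0,-120],[0,0,-129],[0,0,-129],[0,0,-129]], "turn": [0,0,0,0,0,0,0], "grip": 60}}

```text
clock: 23.0
position: [0.4152, 0.1436, -0.0165]
ee_rot: [0.644, 0.765, 0.001, 0.001]
ft_force: [-0.1, 0.8, 0.7]
grip_width: 0.706
```

Call:
{"name": "jog_arm", "arguments": {"translation": [[0,0,0],[0,0,0],[0,0,0],[0,0,0],[0,0,0],[0,0,0]], "turn": [0,0,0,0,0,0], "grip": 20, "grip_force": 40}}

```text
clock: 23.5
position: [0.4162, 0.1438, -0.0152]
ee_rot: [0.645, 0.765, 0.001, 0.001]
ft_force: [-2.6, -0.9, 11.1]
grip_width: 0.305
```

Call:
{"name": "jog_arm", "arguments": {"translation": [[0,0,3],[0,0,15],[0,0,40],[0,0,80],[0,0,110],[0,0,110],[0,0,110]], "turn": [0,0,0,0,0,0,0]}}

```text
clock: 24.08
position: [0.4176, 0.1436, 0.0966]
ee_rot: [0.645, 0.764, 0.002, 0.003]
ft_force: [-0.1, 0.3, -1.3]
grip_width: 0.303
```

```bash
python3 - <<'E'
from h import *
st(); p=shoot('wrist','w12.png')
cv2.imwrite('pics/w12c.png',cv2.resize(p['frame'][150:420,140:420,::-1],None,fx=1.5,fy=1.5))
E
```

```text
t 24.08 pos [0.4176 0.1436 0.0966] yaw 99.7 F [-0.1  0.3 -1.3] g 25.8
```

View pics/w12c.png

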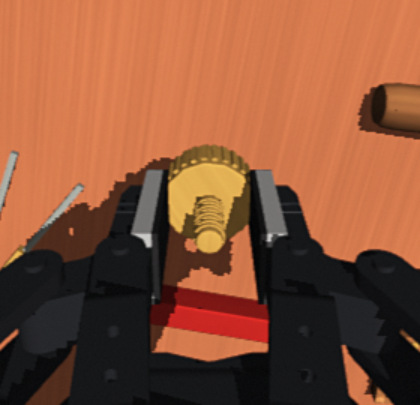

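Screw head held upright between the pads at crop (210,195). To the dish.

Call:
{"name": "jog_arm", "arguments": {"translation": [[161,-449,10],[161,-449,10],[161,-449,10],[161,-449,10],[161,-449,10],[161,-449,10],[161,-449,10],[161,-449,10],[161,-449,10],[161,-449,10],[161,-449,10],[161,-449,10]], "turn": [0,0,0,0,0,0,0,0,0,0,0,0]}}

```text
clock: 25.13
position: [0.5764, -0.3116, 0.1024]
ee_rot: [0.647, 0.763, 0.0, 0.001]
ft_force: [0.0, -0.8, -1.2]
grip_width: 0.306
```

Call:
{"name": "jog_arm", "arguments": {"translation": [[0,0,0],[0,0,0]], "turn": [0,0]}}

```text
clock: 25.3
position: [0.5749, -0.3127, 0.0995]
ee_rot: [0.648, 0.762, -0.0, -0.001]
ft_force: [0.3, 0.4, -1.2]
grip_width: 0.301
```

Call:
{"name": "jog_arm", "arguments": {"translation": [[4,7,0],[4,7,-30],[4,7,-60],[4,7,-85],[4,7,-100],[4,7,-105],[4,7,-107],[4,7,-107],[4,7,-107]], "turn": [0,0,0,0,0,0,0,0,0]}}

```text
clock: 26.05
position: [0.5801, -0.3058, -0.0059]
ee_rot: [0.648, 0.762, 0.0, 0.001]
ft_force: [0.5, 0.0, -0.0]
grip_width: 0.306
```

```bash
python3 - <<'E'
from h import *
st(); p=shoot('wrist','w13.png'); see(p,'dish',.014); see(p,'screw',.02)
E
```

```text
t 26.05 pos [ 0.5801 -0.3058 -0.0059] yaw 99.3 F [ 0.5  0.  -0. ] g 26.2
dish mask 0.59 [157.7, 146.3, 394.5, 357.9] [ 0.5759 -0.2881] [0.118  0.0925] long yaw 9.7
   pin 0.76 [275.5 251.5] [ 0.5765 -0.2963  0.007 ]
screw mask 0.74 [251.7, 245.4, 305.5, 317.9] [ 0.5803 -0.3068] [0.0393 0.0264] long yaw -80.7
   pin 0.82 [280.8 269.1] [ 0.5806 -0.3044  0.01  ]
```

Call:
{"name": "jog_arm", "arguments": {"translation": [[0,0,-1],[0,0,-2],[0,0,-2]], "turn": [0,0,0]}}

```text
clock: 26.55
position: [0.5793, -0.306, -0.0089]
ee_rot: [0.648, 0.762, -0.0, 0.0]
ft_force: [-0.3, -0.2, -2.0]
grip_width: 0.303
```

Call:
{"name": "jog_arm", "arguments": {"translation": [[0,0,-1],[0,0,-2],[0,0,-2]], "turn": [0,0,0]}}

```text
clock: 26.8
position: [0.5792, -0.306, -0.0109]
ee_rot: [0.648, 0.762, -0.0, -0.0]
ft_force: [-0.1, -0.5, -0.5]
grip_width: 0.303
```

Call:
{"name": "jog_arm", "arguments": {"translation": [[0,0,-0.5],[0,0,-1],[0,0,-1]], "turn": [0,0,0]}}

```text
clock: 27.05
position: [0.5793, -0.3061, -0.011]
ee_rot: [0.648, 0.762, -0.0, 0.0]
ft_force: [-5.2, 0.4, 8.5]
grip_width: 0.3
```

Call:
{"name": "jog_arm", "arguments": {"translation": [[0,0,0],[0,0,0],[0,0,0],[0,0,20],[0,0,60],[0,0,100],[0,0,120],[0,0,120],[0,0,120]], "turn": [0,0,0,0,0,0,0,0,0], "grip": 48}}

```text
clock: 27.8
position: [0.58, -0.3064, 0.1103]
ee_rot: [0.648, 0.762, -0.0, 0.001]
ft_force: [-0.3, -0.3, -0.7]
grip_width: 0.559
```

Call:
{"name": "jog_arm", "arguments": {"translation": [[-139,296,0],[-139,296,0],[-139,296,0],[-139,296,0],[-139,296,0],[-139,296,0],[-139,296,0],[-139,296,0],[-139,296,0],[-139,296,0],[-139,296,0],[-139,296,0]], "turn": [78,78,78,78,78,78,78,78,78,78,78,78], "grip": 60}}

```text
clock: 28.8
position: [0.4402, -0.0105, 0.1095]
ee_rot: [0.021, 1.0, 0.001, 0.0]
ft_force: [-0.8, 0.3, -0.1]
grip_width: 0.701
```

Call:
{"name": "jog_arm", "arguments": {"translation": [[0,0,0],[0,0,0]], "turn": [0,0]}}

```text
clock: 28.97
position: [0.4397, -0.0106, 0.1088]
ee_rot: [0.023, 1.0, 0.001, -0.0]
ft_force: [0.5, 0.7, -0.2]
grip_width: 0.705
```

```bash
python3 - <<'E'
from h import *
st(); p=shoot('wrist','w14.png');t=shoot('top')
see(p,'magnet_a',.018);see(t,'magnet_a',.018,2);see(p,'magnet_board',.011);see(t,'screw',.02);see(t,'magnet_board',.011)
for r in (p,t):
  pass
d=manip.pinpoint(p,'magnet_a'); e=manip.pinpoint(t,'magnet_a')
for a in d[:1]:
  for b in e[:2]: print('tri',np.round(tri([(p,a['at']),(t,b['at'])]),4))
E
```

```text
t 28.97 pos [ 0.4397 -0.0106  0.1088] yaw 177.3 F [ 0.5  0.7 -0.2] g 60.2
magnet_a mask 0.82 [269.4, 131.7, 292.8, 270.7] [ 0.439 -0.008] [0.1217 0.0187] long yaw -2.4
   pin 0.72 [279.5 203.1] [ 0.4395 -0.0094  0.009 ]
   pin 0.69 [  1.2 338.7] [ 0.5674 -0.2907  0.009 ]
   pin 0.67 [173.2 259.3] [0.3563 0.2763 0.009 ]
   pin 0.31 [275.3 162.7] [ 0.6395 -0.0009  0.009 ]
magnet_board mask 0.69 [226.9, 310.9, 345.1, 395.1] [ 0.6077 -0.0079] [0.1081 0.1074] long yaw -83.2
   pin 0.58 [293.4 375.9] [ 0.6321 -0.0034  0.0055]
screw mask 0.47 [376.9, 179.0, 387.3, 193.4] [ 0.5776 -0.3078] [0.032 0.029] long yaw -88.4
   pin 0.49 [380.5 186.8] [ 0.5771 -0.3046  0.01  ]
magnet_board mask 0.73 [254.8, 135.0, 298.5, 185.7] [ 0.6482 -0.0044] [0.1485 0.1109] long yaw 8.0
   pin 0.57 [273.4 163. ] [0.6393 0.0046 0.0055]
tri [0.2869 0.0677 0.6669]
tri [ 1.324  -0.0344 -2.7682]
```

View pics/w14.png

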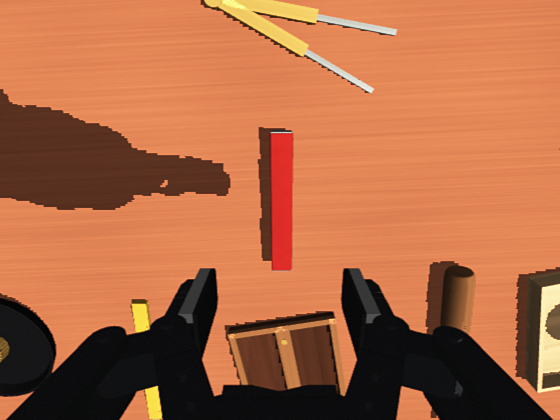

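The magnet is at (281,200), between the jaws; board visible below at (285,355). Descending.

Call:
{"name": "jog_arm", "arguments": {"translation": [[0,2,-40],[0,2,-75],[0,2,-100],[0,2,-115],[0,2,-124],[0,2,-124],[0,2,-124]], "turn": [0,0,0,0,0,0,0], "grip": 50}}

```text
clock: 30.25
position: [0.4405, -0.0083, -0.0141]
ee_rot: [0.021, 1.0, 0.001, 0.0]
ft_force: [-0.1, 0.3, 1.5]
grip_width: 0.585
```

Call:
{"name": "jog_arm", "arguments": {"translation": [[0,0,0],[0,0,0],[0,0,0],[0,0,0],[0,0,0],[0,0,0]], "turn": [0,0,0,0,0,0], "grip": 8, "grip_force": 60}}

```text
clock: 30.75
position: [0.4414, -0.0087, -0.0128]
ee_rot: [0.022, 1.0, 0.0, 0.001]
ft_force: [-3.1, -0.4, 10.6]
grip_width: 0.185
```

Call:
{"name": "jog_arm", "arguments": {"translation": [[0,0,3],[0,0,15],[0,0,40],[0,0,70],[0,0,100],[0,0,100],[0,0,100]], "turn": [0,0,0,0,0,0,0]}}

```text
clock: 31.33
position: [0.4424, -0.0093, 0.0885]
ee_rot: [0.022, 1.0, -0.001, 0.003]
ft_force: [-0.3, -1.0, -2.9]
grip_width: 0.183
```

```bash
python3 - <<'E'
from h import *
st(); p=shoot('wrist','w15.png'); t=shoot('top'); s=shoot('scene')
for r,n in((p,'w'),(t,'t'),(s,'s')):
  for nm in('magnet_board',): print(n); see(r,nm,.011)
see(p,'magnet_a',.09)
E
```

```text
t 31.33 pos [ 0.4424 -0.0093  0.0885] yaw 177.5 F [-0.3 -1.  -2.9] g 15.6
w
magnet_board mask 0.58 [249.4, 337.7, 305.8, 392.3] [ 0.5961 -0.016 ] [0.0619 0.0502] long yaw -0.9
   pin 0.57 [291.7 390.2] [ 0.6339 -0.0044  0.0055]
t
magnet_board mask 0.75 [257.6, 137.9, 296.8, 186.2] [ 0.6438 -0.0048] [0.1528 0.1067] long yaw 6.1
   pin 0.93 [279.3 164. ] [ 0.6369 -0.0125  0.0055]
   pin 0.4 [169.3 182.1] [0.5749 0.3002 0.0055]
s
magnet_board mask 0.96 [269.4, 231.2, 314.7, 276.5] [ 0.6404 -0.0067] [0.1705 0.1147] long yaw 5.9
   pin 0.78 [295.9 254.5] [0.6526 0.0066 0.0055]
   pin 0.32 [202.9 259.7] [ 0.5808 -0.3028  0.0055]
magnet_a mask 0.72 [255.8, 153.1, 300.1, 380.3] [ 0.4567 -0.0092] [0.1482 0.0216] long yaw -2.4
   pin 0.68 [278.6 276.5] [ 0.4807 -0.0108  0.045 ]
```

View pics/w15.png

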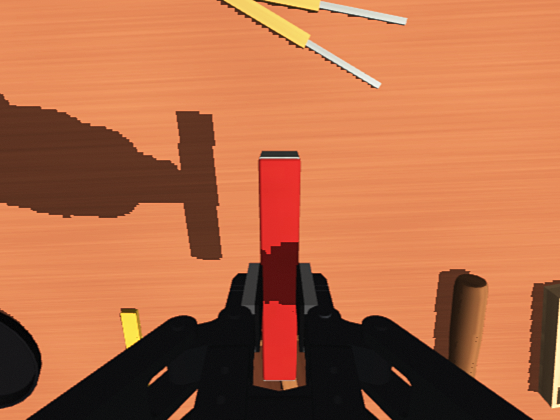

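```bash
python3 - <<'E'
from h import *
t=shoot('top'); w=shoot('wrist'); s=shoot('scene')
for uv in [(258,137),(294,135),(299,188),(264,191)]: print('top',uv,np.round(onz(t,uv,.011),4))
for uv in [(290,233),(268,240),(294,275),(315,264)]: print('scene',uv,np.round(onz(s,uv,.011),4))
# w14 pose: same tool orientation, camera shifted with the tool
o=np.array(manip.get_obs()['position']); T=np.array(w['pose']).copy(); T[:3,3]+=np.array([.4397,-.0106,.1088])-o
for uv in [(225,327),(333,313),(345,390)]: print('w14',uv,np.round(onz({'mtx':w['mtx'],'pose':T},uv,.011),4))
E
```

```text
top (258, 137) [0.7138 0.0511 0.011 ]
top (294, 135) [ 0.723  -0.0531  0.011 ]
top (299, 188) [ 0.567  -0.0703  0.011 ]
top (264, 191) [0.5555 0.0294 0.011 ]
scene (290, 233) [0.5621 0.0149 0.011 ]
scene (268, 240) [ 0.5691 -0.0683  0.011 ]
scene (294, 275) [ 0.7331 -0.0275  0.011 ]
scene (315, 264) [0.7121 0.0541 0.011 ]
w14 (225, 327) [ 0.5631 -0.0676  0.011 ]
w14 (333, 313) [0.5515 0.0371 0.011 ]
w14 (345, 390) [0.6485 0.0509 0.011 ]
```

Magnet held level (280,265). Corner fits give board centre ≈ (0.638, −0.0075), yaw 6.5°. To the +y groove.

Call:
{"name": "jog_arm", "arguments": {"translation": [[195,28.5,0],[195,28.5,0],[195,28.5,0],[195,28.5,0],[195,28.5,0],[195,28.5,0],[195,28.5,0],[195,28.5,0],[195,28.5,0]], "turn": [9,9,9,9,9,9,9,9,9]}}

```text
clock: 32.78
position: [0.6356, 0.0195, 0.0871]
ee_rot: [-0.057, 0.998, 0.0, 0.001]
ft_force: [0.2, 0.5, -3.5]
grip_width: 0.184
```

```bash
python3 - <<'E'
from h import *
st(); p=shoot('wrist','w16.png'); see(p,'magnet_board',.011)
E
```

```text
t 32.78 pos [0.6356 0.0195 0.0871] yaw -173.5 F [ 0.2  0.5 -3.5] g 15.7
magnet_board mask 0.82 [169.2, 109.6, 317.6, 304.7] [ 0.6417 -0.0031] [0.157  0.1065] long yaw 7.7
   pin 0.8 [248.2 209. ] [ 0.6376 -0.0044  0.0055]
```

View pics/w16.png

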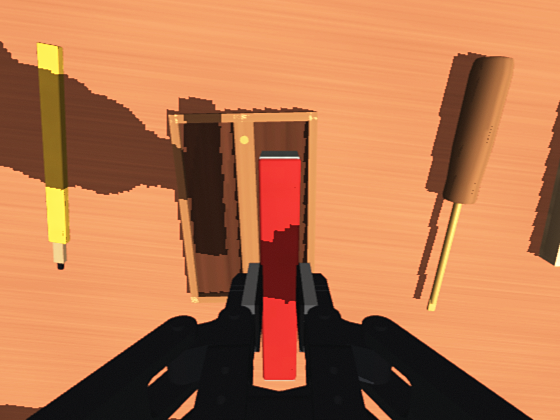

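Board rim spans (170,112)–(317,300); groove is under the magnet, needing a shift of about +3.5 mm y. Lowering.

Call:
{"name": "jog_arm", "arguments": {"translation": [[2,3.5,0],[2,3.5,-30],[2,3.5,-60],[2,3.5,-78],[2,3.5,-86],[2,3.5,-89],[2,3.5,-90],[2,3.5,-90]], "turn": [1,1,1,1,1,1,1,1]}}

```text
clock: 33.6
position: [0.6387, 0.0229, -0.0012]
ee_rot: [-0.066, 0.998, 0.0, 0.002]
ft_force: [0.5, 0.9, -2.8]
grip_width: 0.192
```

Call:
{"name": "jog_arm", "arguments": {"translation": [[0,0,-1],[0,0,-2],[0,0,-2]], "turn": [0,0,0]}}

```text
clock: 33.85
position: [0.6392, 0.0229, -0.0025]
ee_rot: [-0.065, 0.998, 0.0, 0.003]
ft_force: [-0.7, 0.6, -2.4]
grip_width: 0.182
```

Call:
{"name": "jog_arm", "arguments": {"translation": [[0,0,-1],[0,0,-2],[0,0,-2]], "turn": [0,0,0]}}

```text
clock: 34.1
position: [0.6392, 0.0229, -0.0046]
ee_rot: [-0.065, 0.998, -0.0, 0.003]
ft_force: [-0.5, -0.7, -3.0]
grip_width: 0.184
```

Call:
{"name": "jog_arm", "arguments": {"translation": [[0,0,-1],[0,0,-2],[0,0,-2]], "turn": [0,0,0]}}

```text
clock: 34.35
position: [0.6392, 0.0229, -0.0066]
ee_rot: [-0.065, 0.998, -0.0, 0.003]
ft_force: [0.2, -0.6, -2.0]
grip_width: 0.187
```

Call:
{"name": "jog_arm", "arguments": {"translation": [[0,0,-0.5],[0,0,-1],[0,0,-1]], "turn": [0,0,0]}}

```text
clock: 34.6
position: [0.6392, 0.0229, -0.0067]
ee_rot: [-0.065, 0.998, -0.0, 0.003]
ft_force: [-3.9, -1.9, 8.3]
grip_width: 0.186
```

Call:
{"name": "jog_arm", "arguments": {"translation": [[0,0,0],[0,0,0],[0,0,0],[0,0,15],[0,0,50],[0,0,90],[0,0,115],[0,0,115],[0,0,115]], "turn": [0,0,0,0,0,0,0,0,0], "grip": 28}}

```text
clock: 35.35
position: [0.6403, 0.0232, 0.1111]
ee_rot: [-0.065, 0.998, -0.0, 0.005]
ft_force: [1.1, -0.5, -1.5]
grip_width: 0.326
```

```bash
python3 - <<'E'
from h import *
st(); p=shoot('wrist','w17.png'); see(p,'magnet_board',.011); see(p,'magnet_a',.024)
E
```

```text
t 35.35 pos [0.6403 0.0232 0.1111] yaw -172.5 F [ 1.1 -0.5 -1.5] g 27.8
magnet_board mask 0.62 [175.5, 100.6, 313.7, 282.7] [ 0.642  -0.0032] [0.158  0.1073] long yaw 7.6
   pin 0.64 [246.2 194.6] [ 0.6391 -0.0051  0.0055]
magnet_a mask 0.92 [265.0, 128.9, 290.9, 271.8] [0.6368 0.0234] [0.1213 0.0184] long yaw 7.8
```

Call:
{"name": "jog_arm", "arguments": {"translation": [[-279,251,0],[-279,251,0],[-279,251,0],[-279,251,0],[-279,251,0],[-279,251,0],[-279,251,0],[-279,251,0],[-279,251,0],[-279,251,0],[-279,251,0],[-279,251,0]], "turn": [-40,-40,-40,-40,-40,-40,-40,-40,-40,-40,-40,-40], "grip": 60}}

```text
clock: 36.6
position: [0.3597, 0.2732, 0.107]
ee_rot: [0.28, 0.96, -0.001, 0.002]
ft_force: [-0.2, -0.4, -0.5]
grip_width: 0.705
```

```bash
python3 - <<'E'
from h import *
p=shoot('wrist'); p=shoot('wrist','w18.png'); st(); see(p,'magnet_b',.018)
E
```

```text
t 36.7 pos [0.3604 0.2727 0.1069] yaw 147.4 F [ 0.6 -0.2  0.2] g 60.2
magnet_b mask 0.94 [272.0, 131.6, 295.0, 272.1] [0.3614 0.2769] [0.121 0.019] long yaw -32.0
   pin 0.92 [284.  204.1] [0.3628 0.2764 0.009 ]
```

Magnet a sits at board (−2, +27) mm. Grasp magnet b.

Call:
{"name": "jog_arm", "arguments": {"translation": [[1.5,4,-35],[1.5,4,-70],[1.5,4,-97],[1.5,4,-112],[1.5,4,-121],[1.5,4,-121],[1.5,4,-121]], "turn": [0.5,0.5,0.5,0.5,0.5,0.5,0.5], "grip": 50}}

```text
clock: 37.38
position: [0.3621, 0.277, -0.0136]
ee_rot: [0.277, 0.961, -0.001, 0.001]
ft_force: [0.5, 0.2, 0.8]
grip_width: 0.587
```

Call:
{"name": "jog_arm", "arguments": {"translation": [[0,0,0],[0,0,0],[0,0,0],[0,0,0],[0,0,0],[0,0,0]], "turn": [0,0,0,0,0,0], "grip": 8}}

```text
clock: 37.88
position: [0.3629, 0.2771, -0.0124]
ee_rot: [0.277, 0.961, -0.001, 0.002]
ft_force: [-3.2, -2.5, 11.0]
grip_width: 0.185
```

Call:
{"name": "jog_arm", "arguments": {"translation": [[0,0,3],[0,0,15],[0,0,40],[0,0,70],[0,0,100],[0,0,100],[0,0,100]], "turn": [0,0,0,0,0,0,0]}}

```text
clock: 38.47
position: [0.364, 0.2772, 0.0889]
ee_rot: [0.277, 0.961, 0.0, 0.004]
ft_force: [0.3, -0.3, -3.4]
grip_width: 0.181
```

Call:
{"name": "jog_arm", "arguments": {"translation": [[283,-307.5,0],[283,-307.5,0],[283,-307.5,0],[283,-307.5,0],[283,-307.5,0],[283,-307.5,0],[283,-307.5,0],[283,-307.5,0],[283,-307.5,0],[283,-307.5,0],[283,-307.5,0],[283,-307.5,0]], "turn": [40,40,40,40,40,40,40,40,40,40,40,40]}}

```text
clock: 39.47
position: [0.6478, -0.0347, 0.0859]
ee_rot: [-0.065, 0.998, 0.001, 0.002]
ft_force: [-0.6, 0.3, -3.2]
grip_width: 0.184
```

```bash
python3 - <<'E'
from h import *
p=shoot('wrist'); p=shoot('wrist','w19.png'); st(); see(p,'magnet_board',.011)
E
```

```text
t 39.57 pos [ 0.6461 -0.03    0.0869] yaw -172.2 F [-0.8  1.9 -3.3] g 15.9
magnet_board mask 0.67 [241.5, 103.8, 393.5, 296.0] [ 0.642  -0.0035] [0.1564 0.1058] long yaw 7.7
   pin 0.85 [313.4 204. ] [ 0.638  -0.0048  0.0055]
```

View pics/w19.png

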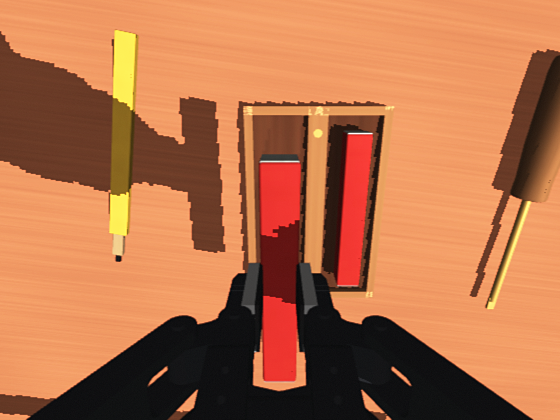

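Magnet a lies in its groove (355,208); magnet b is lined up over the other one (280,200). Lowering to TCP z ≈ −2 mm, then feeling.

Call:
{"name": "jog_arm", "arguments": {"translation": [[1,0,-30],[1,0,-60],[1,0,-78],[1,0,-86],[1,0,-89],[1,0,-91],[1,0,-91]], "turn": [0,0,0,0,0,0,0]}}

```text
clock: 40.25
position: [0.6476, -0.0284, -0.002]
ee_rot: [-0.069, 0.998, 0.001, 0.003]
ft_force: [-0.5, -0.7, -3.3]
grip_width: 0.184
```

Call:
{"name": "jog_arm", "arguments": {"translation": [[0,0,-1],[0,0,-2],[0,0,-2]], "turn": [0,0,0]}}

```text
clock: 40.5
position: [0.648, -0.0284, -0.0033]
ee_rot: [-0.069, 0.998, 0.001, 0.004]
ft_force: [0.4, -1.0, -2.8]
grip_width: 0.184
```

Call:
{"name": "jog_arm", "arguments": {"translation": [[0,0,-0.7],[0,0,-1.4],[0,0,-1.4]], "turn": [0,0,0]}}

```text
clock: 40.75
position: [0.648, -0.0285, -0.0047]
ee_rot: [-0.069, 0.998, 0.001, 0.004]
ft_force: [-0.5, 0.3, -3.2]
grip_width: 0.181
```

Call:
{"name": "jog_arm", "arguments": {"translation": [[0,-1.5,-0.7],[0,-1.5,-1.4],[0,-1.5,-1.4]], "turn": [0,0,0]}}

```text
clock: 41.0
position: [0.648, -0.0302, -0.0062]
ee_rot: [-0.069, 0.998, 0.001, 0.004]
ft_force: [0.1, -0.2, -2.2]
grip_width: 0.182
```

Call:
{"name": "jog_arm", "arguments": {"translation": [[0,0,-0.7],[0,0,-1.4],[0,0,-1.4]], "turn": [0,0,0]}}

```text
clock: 41.25
position: [0.6481, -0.0302, -0.0063]
ee_rot: [-0.069, 0.998, 0.001, 0.004]
ft_force: [-6.2, -0.6, 10.3]
grip_width: 0.182
```

Call:
{"name": "jog_arm", "arguments": {"translation": [[0,0,0],[0,0,0],[0,0,0],[0,0,15],[0,0,50],[0,0,90],[0,0,130],[0,0,150],[0,0,150],[0,0,150]], "turn": [0,0,0,0,0,0,0,0,0,0], "grip": 28}}

```text
clock: 42.08
position: [0.6489, -0.03, 0.1458]
ee_rot: [-0.069, 0.998, 0.001, 0.005]
ft_force: [-0.0, -0.5, -1.1]
grip_width: 0.33
```

```bash
python3 - <<'E'
from h import *
p=shoot('wrist','w20.png'); st(); see(p,'magnet_board',.011); see(p,'magnet_b',.024,2)
t=shoot('top'); s=shoot('scene')
see(t,'screw',.01);see(t,'dish',.014);see(t,'iron_long',.042);see(t,'iron_short',.023)
a=cv2.resize(p['frame'],(400,300)); b=cv2.resize(t['frame'][110:280,40:440],(800,300)); c=cv2.resize(s['frame'][150:290,150:450],(400,300))
cv2.imwrite('pics/f.png',np.vstack([np.hstack([a,c]),b])[:,:,::-1])
E
```

```text
t 42.13 pos [ 0.6481 -0.0303  0.1441] yaw -172.1 F [-0.5  0.5 -0.5] g 28.3
magnet_board mask 0.84 [249.0, 97.8, 371.0, 262.6] [ 0.642  -0.0037] [0.1569 0.1065] long yaw 7.7
   pin 0.61 [302.6 184.6] [ 0.6414 -0.0074  0.0055]
magnet_b mask 0.94 [321.3, 120.7, 351.9, 250.1] [0.6364 0.0221] [0.1209 0.0206] long yaw 7.9
magnet_b mask 0.61 [270.3, 125.3, 292.4, 255.3] [ 0.6474 -0.0295] [0.122  0.0183] long yaw 7.5
   pin 0.89 [335.4 189.4] [0.6401 0.0234 0.012 ]
   pin 0.78 [278.6 191.4] [ 0.6495 -0.0296  0.012 ]
   pin 0.54 [380.3 187. ] [ 0.5775 -0.3052  0.005 ]
dish mask 0.74 [285.6, 150.9, 294.6, 181.0] [ 0.634  -0.0334] [0.0917 0.0189] long yaw 8.2
   pin 0.61 [161.2 183.4] [0.5702 0.3225 0.007 ]
   pin 0.59 [377.6 188.3] [ 0.5731 -0.2969  0.007 ]
iron_long mask 0.73 [156.4, 173.8, 183.6, 188.7] [0.5754 0.2892] [0.0563 0.0468] long yaw 46.8
iron_short mask 0.57 [143.2, 174.3, 157.6, 191.2] [0.5659 0.3541] [0.0491 0.0475] long yaw 3.4
   pin 0.73 [149.7 183.9] [0.567  0.3538 0.0115]
```

View pics/f.png

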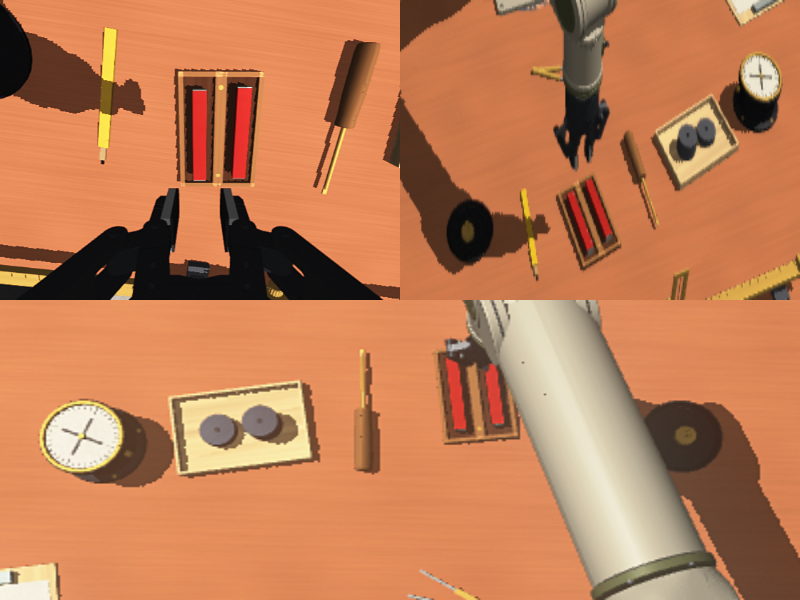

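All five pieces are in place: magnets at (200,135) and (240,130) in the wrist panel, slugs in the tray, screw in the dish at (686,435) in the top panel. The compass has not moved. Handing in.

```bash
python3 -c "
from h import *
st(); print(manip.hand_in())"
```

```text
t 42.83 pos [ 0.6481 -0.0302  0.1437] yaw -172.1 F [-0.6  0.   0.3] g 28.4
the job is handed in; nothing more can be done
None
```

All five pieces are sorted and the job is handed in at about 43 s of the 112 s allowed. No verdict came back.

**Final positions**
- **Magnets:** from the last wrist picture they lie flat at about (−2, +26) and (+2, −26) mm in the board frame, within 0.5° of the groove direction.
- **Iron sections:** both stand on end on the tray floor, about 65 mm apart.
- **Screw:** it stands in the dish, a few millimetres from the centre.
- **Compass:** it was not touched, and it looks unmoved in the last picture. I did not measure its position again.

Every piece was lowered until the force reading showed contact, then released. The arm ended clear of everything.

**What failed or disagreed**
- **First grasp:** it closed above the short iron section without moving it. The fingertips stood roughly 20–30 mm above the TCP position the robot reports, so I took all later grasp heights from shadows and force.
- **Board position:** early estimates differed by up to about 12 mm between the top and wrist views. I settled it with close wrist views before placing the magnets.
- **Last detections:** in the final top view the dish outline was wrong, with the arm partly in the way. There was also no screw outline, only point estimates, so I judged the screw from the picture as well.

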